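# Make up two gearbox rebuild kits

## Robot

A 6-joint arm with a two-finger parallel gripper is mounted at the origin on the work surface. World frame = base frame: x ahead of the robot, y to its left, z up, the work surface at z = 0. Lengths are in m, angles in rad, forces in N, time in s.
With the tool pointing down it reaches from about 0.35 to 0.975 m from the base axis. Payload 4.9 kg.
Tool frame: the origin (TCP) lies between the finger pads; the fingertips stand 14 mm ahead of it and the grasp point (between the pads) lies 5 mm behind it (manip.finger_overhang is the distance from the TCP to the fingertips, in m); z points along the fingers, y is the line along which they close (so a half turn about z gives the same grasp; the last joint's range is limited). The gripper opens to 85 mm and grips with 20 to 120 N. Pads are 22 mm wide; open, the fingers measure 114 mm over their backs; the gripper's body (76 mm by 85 mm) begins 54 mm behind the grasp point. The pads swing forward as they close: fully open they stand 13 mm farther back than shut.
Start: joints at [-1.307, 0.053, 1.613, -0, 1.476, -0.119], TCP at [0.233, -0.58, 0.219] pointing down, gripper open.
Joint ranges: [-3.01, 3.01], [-1.01, 2.22], [0.06, 2.58], [-1.02, 4.17], [0.09, 2.62], [-3.14, 3.14]. Speed limits (rad/s): [2.57, 2.57, 3.14, 3.14, 3.14, 3.14].

## Interface

Orientations are given as a unit quaternion [w, x, y, z].
In Python, from plant import manip, grab_frame gives the robot as it stands.
- The arm moves only by the tool servo_tool, never from a script. Its argument "deltas" is a list that holds one entry, the list of rows, each a list of 5 numbers: the opening in per cent of the stroke, from 0 (shut) to 100 (fully open), then the shift along the world's x, y, z in m, then the turn about the world's z in degrees. A call has exactly 8 rows; each row shifts and turns the commanded pose from where the row before left it; what a row does not reach is not made up. A row lasts 1/10 s, in which the tool goes at most 50 mm and 8.59 degrees, less where a joint would pass 70% of its speed; a pose out of reach is approached as far as the arm can. A call is refused whole if a number of a shift passes 0.05 or a number of a turn 8.59, either way. A call with a gripper value outside its range is refused whole. The fingers move at their own pace and stop on an object; the grip force is fixed at half the most. Time passes only in rows, so rows that do not move let the fingers close, or fill a call up. It gives the time, the measured TCP pose, the force, the opening and the grip force at its end, in the units of the state.
- manip.state(): the state, without advancing time (a new reading comes with each control period).
- grab_frame(name): name is "scene" or "side" or "wrist"; returns a dict with "pixels" (420x560x3 uint8, red, green, blue), "z_map" (420x560 float32, m along the optical axis (not along the pixel's ray), 0 where there is no reading), "fx", "fy", "cx", "cy" (pixels), "rvec" (rotation vector, rad) and "tvec" (3), from world to camera coordinates, as OpenCV has them; the wrist camera has in their place "T_tool_cam" (4x4, takes a point from camera to tool coordinates, whose origin is the TCP and whose axes are the flange's). Camera axes: x right, y down, z forward; pixel columns grow to the right and rows downward; lengths in m; the calibration is good to about 2 mm. A picture is of the moment at which its call begins: read the wrist's pose just before it.
- manip.job_done(): hands the job in; it is judged then, once.
The state is a dict: "time": time; "joint_pos": joint angles; "joint_vel": joint speeds; "joint_efforts": joint torques, N m; "tool_pos": TCP position; "tool_rot": TCP orientation; "contact_force": force on the tool from outside, world axes, zero at the start; "ft_torque": the same for the moment, N m; "gripper_width": opening from 0.0 (shut) to 1.0 (fully open); "grasp_force": force on a finger pad.
Only numpy, scipy, OpenCV 4.12 (cv2) and the standard library are available. Lean on these libraries where they do the work, as an engineer would, in place of code of your own. Each camera call takes 0.05 s, during which the arm holds its last target. There are 200 camera calls.

## Task

Make up the two rebuild kits: the splined shaft and one brass bush go into the blue tray, the gear and the other brass bush into the red tray, one part to each lane, lying or standing flat on the tray floor (gear hub up, bushes upright). Lift the shaft straight up and level out of its green U brackets, and set everything down without dropping it. Leave the silver bush, the copper-coloured drum and the black oil seal where they stand.

Things in the scene. Friction and masses are not known exactly. Their poses are not given: they have to be found in the camera images.
- shaft_mid (a point): Splined steel shaft, 170 mm long, about 0.6 kg, lying level in the two U brackets of the cradle. Point: its middle, on its axis, 50 mm above the table at the start; x runs along the shaft. The middle 78 mm is plain, 28 mm diameter (grip here); thinner 20 mm journals at 39 to 69 mm either side rest in the brackets; the dark 8-toothed ends, 30 mm diameter and 16 mm long, stand outside the brackets. Lying in a tray its axis is 15 mm above the tray floor.
- cradle: Green fixed cradle: base plate 150 x 60 x 10 mm with two open-topped U brackets, 10 mm thick, centred at x = +55 and -55 mm. Origin: centre of the underside; x along the shaft, z up. The slots are 24 mm wide, their bottoms 40 mm and their tops 66 mm above the table, so the shaft is free once its axis is 80 mm above the table. The brackets are 40 mm over all in y.
- gear_mid (a point): Bright steel gear with hub, standing hub up: toothed disc 52 mm diameter, 18 mm thick, below; plain round hub 30 mm diameter above it; 56 mm tall in all. Point: its centre, 28 mm above its underside; z is its axis, up.
- brass_bush_a_mid (a point): Brass (yellow) plain round bush, 36 mm diameter, 44 mm tall, standing upright with a 24 mm bore open at the top. Point: its centre, half-way up; z is its axis, up. The two brass bushes are alike; either may go in either kit.
- brass_bush_b_mid (a point): The second brass (yellow) bush, the same: plain round bush, 36 mm diameter, 44 mm tall, standing upright with a 24 mm bore open at the top. Point: its centre, half-way up; z is its axis, up.
- steel_bush_mid (a point): Silver-grey plain round bush, 36 mm diameter, 44 mm tall, standing upright with a 24 mm bore open at the top. Point: its centre, half-way up; z is its axis, up. Belongs to no kit; leave it.
- clutch_drum_mid (a point): Copper-coloured clutch drum with dark ribs and a black top, 58 mm diameter, 40 mm tall. Point: its centre, half-way up. Leave it.
- oil_seal_mid (a point): Black rubber oil seal with an orange middle, 58 mm diameter, 20 mm tall. Point: its centre, half-way up. Leave it.
- blue_tray: Blue flat kit tray, fixed, 212 x 164 mm over all, 12 mm high. Origin: centre of its underside; x along its length, y across, z up. Floor top 4 mm above the origin; the 4 mm thick rim and the 4 mm thick divider along the middle (y = 0) stand to 12 mm. The two equal lanes, 204 x 76 mm inside, have their centres at y = +40 and -40 mm.
- red_tray: Red flat kit tray, fixed, 212 x 164 mm over all, 12 mm high. Origin: centre of its underside; x along its length, y across, z up. Floor top 4 mm above the origin; the 4 mm thick rim and the 4 mm thick divider along the middle (y = 0) stand to 12 mm. The two equal lanes, 204 x 76 mm inside, have their centres at y = +40 and -40 mm.
There are look-alikes about, which are no part of the job. There is more than one size of the part that bears shaft_mid; the job needs the larger.

How it is judged:
By the outcome, as a careful person would: the job done as asked, in the order asked, and still so for the second after the job is handed in, with the robot touching nothing.
It also fails if it takes over 104 s, if anything falls off the work surface, if the arm or the gripper's body presses on something with over 40 N, if the wrist force passes 120 N, or if a joint passes its speed limit or range.

## Working session

There is one attempt and no reset: what is moved stays moved. The work goes in short steps, Python scripts to look and compute and a tool call to move; the robot and the scene stay as the last step left them, time stands still between calls to the robot, and variables do not carry over. Pictures are saved under pics/ and viewed, at most 14 in all, crops included, and the job is handed in when it is done.

Besides the shell and the picture viewer there is one more tool, called after "Request:" by a JSON object that holds its "api" and its "payload". servo_tool: Moves the arm, as the interface text tells. Its arguments: {"type":"object","properties":{"deltas":{"type":"array"}},"required":["deltas"]}

```bash
mkdir -p pics
cat > h.py <<'E'
import numpy as np, cv2
from plant import manip, grab_frame
def get(name):
    s=manip.state(); f=grab_frame(name); 
    if name=="wrist":
        w,x,y,z=s["tool_rot"]
        from scipy.spatial.transform import Rotation as R
        T=np.eye(4);T[:3,:3]=R.from_quat([x,y,z,w]).as_matrix();T[:3,3]=s["tool_pos"]
        f["M"]=T@np.array(f["T_tool_cam"])
    else:
        W=np.eye(4);W[:3,:3]=cv2.Rodrigues(np.array(f["rvec"],float))[0];W[:3,3]=np.ravel(f["tvec"]);f["M"]=np.linalg.inv(W)
    np.save(f"{name}.npy",f,allow_pickle=True); return f
def load(name): return np.load(f"{name}.npy",allow_pickle=True).item()
def save(f,n,crop=None,k=1):
    im=cv2.cvtColor(f["pixels"],cv2.COLOR_RGB2BGR)
    if crop: u0,v0,u1,v1=crop; im=im[v0:v1,u0:u1]
    cv2.imwrite(f"pics/{n}.png",cv2.resize(im,None,fx=k,fy=k,interpolation=cv2.INTER_CUBIC))
def cloud(f):
    z=f["z_map"];v,u=np.mgrid[:z.shape[0],:z.shape[1]]
    p=np.stack([(u-f["cx"])/f["fx"]*z,(v-f["cy"])/f["fy"]*z,z,np.ones_like(z)],-1)
    P=(p@f["M"].T)[...,:3]; P[z==0]=np.nan; return P
def plane(f,u,v,h):
    d=f["M"][:3,:3]@np.array([(u-f["cx"])/f["fx"],(v-f["cy"])/f["fy"],1]);o=f["M"][:3,3]
    return o+d*(h-o[2])/d[2]
E
python3 - <<'E'
from h import *
for n in("scene","side"):
    f=get(n);save(f,n+"0",k=1.4); print(n,f["M"].round(3).tolist(),f["fx"])
print(manip.state(), manip.finger_overhang)
E
```

```text
scene [[-0.071, 0.598, -0.798, 1.22], [0.997, 0.044, -0.056, 0.054], [0.002, -0.8, -0.6, 0.603], [0.0, 0.0, 0.0, 1.0]] 399.5871107816135
side [[0.984, -0.113, 0.135, 0.395], [-0.176, -0.677, 0.715, -0.616], [0.011, -0.727, -0.686, 0.653], [0.0, 0.0, 0.0, 1.0]] 393.9509457111784
{'time': 0.1, 'joint_pos': array([-1.30697326e+00,  5.33042827e-02,  1.61415860e+00,  9.80686361e-06,
        1.47600454e+00, -1.18991811e-01]), 'joint_vel': array([-0.00177498, -0.00188181, -0.00386152,  0.00083608, -0.00066726,
       -0.00181626]), 'joint_efforts': array([-9.29506882e-06, -3.94901204e+01, -3.71363997e+01, -1.30804701e-04,
        3.91917667e-03, -7.97031987e-06]), 'tool_pos': array([ 0.23331135, -0.57918501,  0.21757651]), 'tool_rot': array([-9.35281210e-04,  9.81737113e-01,  1.90240274e-01, -6.29538078e-05]), 'contact_force': array([0.24940458, 1.14471911, 0.3654398 ]), 'ft_torque': array([-0.03951105,  0.02491687, -0.01859995]), 'grasp_force': 0.0, 'gripper_width': 0.9960969429337698} 0.014
```

View pics/scene0.png

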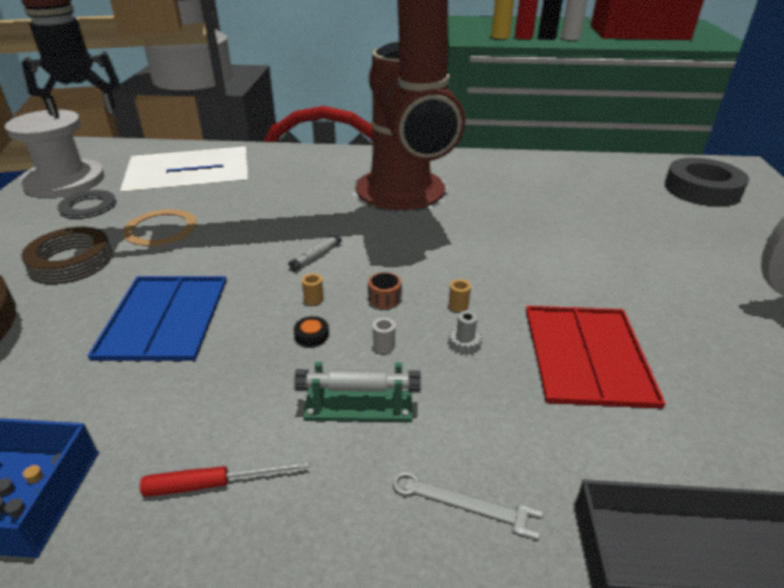

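View pics/side0.png

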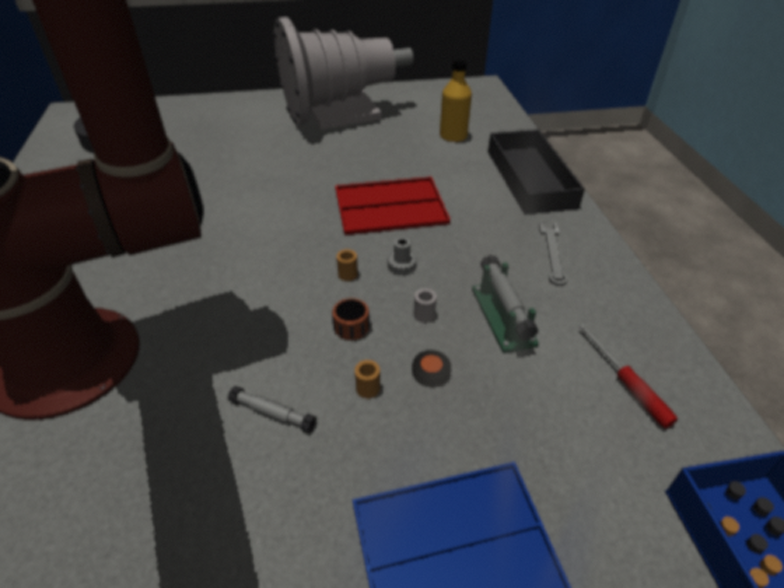

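The scene view (picture px at 1.4×) shows:
- **Shafts:** one in the green cradle at (358,381), and a loose smaller look-alike at (315,253).
- **Brass bushes:** (313,290) and (459,296).
- **Silver bush:** (384,335), looks like a brass bush apart from colour.
- **Drum and seal:** drum (384,290), seal (311,331).
- **Gear:** (465,333).
- **Trays:** blue (160,318), red (594,355). The blue bin at lower left is not a tray.

I choose the shaft in the cradle, the yellow bushes, and the flat trays with dividers.

Run:
```python
from h import *
s=load("scene");d=load("side")
C={n:cloud(f) for n,f in(("scene",s),("side",d))}
seeds={"brassA":(313,290,.044),"brassB":(459,296,.044),"steel":(384,335,.044),"drum":(384,290,.04),"seal":(311,331,.02),"gear":(465,333,.056)}
for k,(u,v,h) in seeds.items():
    c=C["scene"][int(v/1.4),int(u/1.4)][:2]
    for n,P in C.items():
        Q=P.reshape(-1,3);m=(np.hypot(*(Q[:,:2]-c).T)<.045)&(Q[:,2]>h-.006)&(Q[:,2]<h+.008)
        q=Q[m].astype(np.float32)
        if len(q)>5: (x,y),r=cv2.minEnclosingCircle(q[:,:2].copy());print(k,n,len(q),np.round([x,y,r],4),q[:,2].mean().round(4))
# colour masks
for n,f in(("scene",s),("side",d)):
    hsv=cv2.cvtColor(f["pixels"],cv2.COLOR_RGB2HSV);P=C[n]
    for k,lo,hi in(("green",(60,90,30),(90,255,255)),("blue",(105,150,60),(125,255,255)),("red",(0,200,90),(5,255,255)),("red2",(175,200,90),(180,255,255))):
        m=cv2.inRange(hsv,lo,hi)>0
        m&=(P[...,2]>-.01)&(P[...,2]<(.02 if k!="green" else .08))&(P[...,0]<.8)&(P[...,0]>.3)
        n_,lab,st,_=cv2.connectedComponentsWithStats(m.astype(np.uint8))
        for i in range(1,n_):
            if st[i,4]>150:
                q=P[lab==i][:,:2].astype(np.float32); 
                r=cv2.minAreaRect(q);print(n,k,st[i].tolist(),np.round(r[0],4),np.round(r[1],4),round(r[2],1))
# shaft axis: high points
for n,P in C.items():
    Q=P.reshape(-1,3);c=C["scene"][int(381/1.4),int(358/1.4)];print(c)
    m=(np.hypot(*(Q[:,:2]-c[:2]).T)<.1)&(Q[:,2]>.056)&(Q[:,2]<.07);q=Q[m]
    r=cv2.minAreaRect(q[:,:2].astype(np.float32));print(n,"shaft",m.sum(),np.round(r[0],4),np.round(r[1],4),r[2])
```

```text
brassA scene 106 [ 0.4468 -0.1325  0.0196] 0.0426
brassA side 157 [ 0.4463 -0.1305  0.0191] 0.0422
brassB scene 102 [0.446  0.1244 0.0199] 0.0427
brassB side 98 [0.4441 0.124  0.0194] 0.0417
steel scene 133 [0.5603 0.001  0.0195] 0.0426
steel side 110 [0.5586 0.0011 0.0191] 0.0421
drum scene 270 [ 0.44   -0.0063  0.0287] 0.0397
drum side 331 [ 0.4381 -0.006   0.029 ] 0.0392
seal scene 364 [ 0.5454 -0.1177  0.0296] 0.0197
seal side 493 [ 0.5416 -0.1158  0.0296] 0.0188
gear scene 119 [0.5448 0.1309 0.0157] 0.0554
gear side 86 [0.5447 0.1315 0.0162] 0.054
scene green [217, 272, 77, 29, 1474] [ 0.6913 -0.0229] [0.0534 0.1465] 3.5
scene blue [64, 198, 97, 59, 4140] [ 0.5174 -0.3733] [0.2148 0.1637] 4.4
scene blue [0, 314, 47, 11, 309] [ 0.797  -0.4328] [0.006  0.0899] 0.6
scene red [377, 220, 97, 70, 3568] [0.5577 0.3205] [0.2137 0.1624] 0.5
side blue [253, 334, 153, 86, 9931] [ 0.5138 -0.3665] [0.2116 0.1517] 2.9
side red [241, 129, 72, 20, 910] [0.5551 0.3619] [0.2053 0.0857] 0.3
side red [244, 143, 76, 22, 1068] [0.5559 0.2815] [0.2063 0.0856] 1.0
[ 0.69461861 -0.02237749  0.05723238]
scene shaft 906 [ 0.6861 -0.0247] [0.0437 0.1689] 3.1058263778686523
[ 0.69461861 -0.02237749  0.05723238]
side shaft 604 [ 0.6849 -0.0231] [0.0411 0.1726] 3.559945583343506
```

Request:
{"api": "servo_tool", "payload": {"deltas": [[[80,0.028,0.035,0,4.5],[80,0.028,0.035,0,4.5],[80,0.028,0.035,0,4.5],[80,0.028,0.035,0,4.5],[80,0.028,0.035,0,4.5],[80,0.028,0.035,0,4.5],[80,0.028,0.035,0,4.5],[80,0.028,0.035,0,4.5]]]}}

```text
time: 0.9
tool_pos: [0.4581, -0.298, 0.2183]
tool_rot: [-0.0, 0.874, 0.486, -0.0]
contact_force: [0.4, -0.2, -0.1]
gripper_width: 0.801
grasp_force: 0.0
```

Request:
{"api": "servo_tool", "payload": {"deltas": [[[80,0.028,0.035,0,4.5],[80,0.028,0.035,0,4.5],[80,0.028,0.035,0,4.5],[80,0.028,0.035,0,4.5],[80,0.028,0.035,0,4.5],[80,0.028,0.035,0,4.5],[80,0.028,0.035,0,4.5],[80,0.005,-0.005,0,4.0]]]}}

```text
time: 1.7
tool_pos: [0.66, -0.0548, 0.2177]
tool_rot: [-0.001, 0.682, 0.731, 0.0]
contact_force: [-0.1, -1.0, -0.8]
gripper_width: 0.801
grasp_force: 0.0
```

Run:
```python
from h import *
f=get("wrist");save(f,"w1",k=1.4);s=manip.state();print(s["time"],s["tool_pos"],s["tool_rot"],s["contact_force"],s["joint_vel"])
P=cloud(f);Q=P.reshape(-1,3)
m=(np.hypot(Q[:,0]-.686,Q[:,1]+.024)<.1)&(Q[:,2]>.052)&(Q[:,2]<.068);q=Q[m]
r=cv2.minAreaRect(q[:,:2].astype(np.float32));print(m.sum(),r)
```

```text
1.75 [ 0.65969089 -0.05780752  0.21759045] [-3.05804772e-04  6.82589107e-01  7.30802224e-01 -3.55517747e-04] [-0.55457306 -1.1097495   0.07066805] [-0.04167481 -0.03212514  0.03665127 -0.01318144  0.00995142  0.14424928]
6622 ((0.6846530437469482, -0.02188156545162201), (0.04024156928062439, 0.170071080327034), 3.240060567855835)
```

View pics/w1.png

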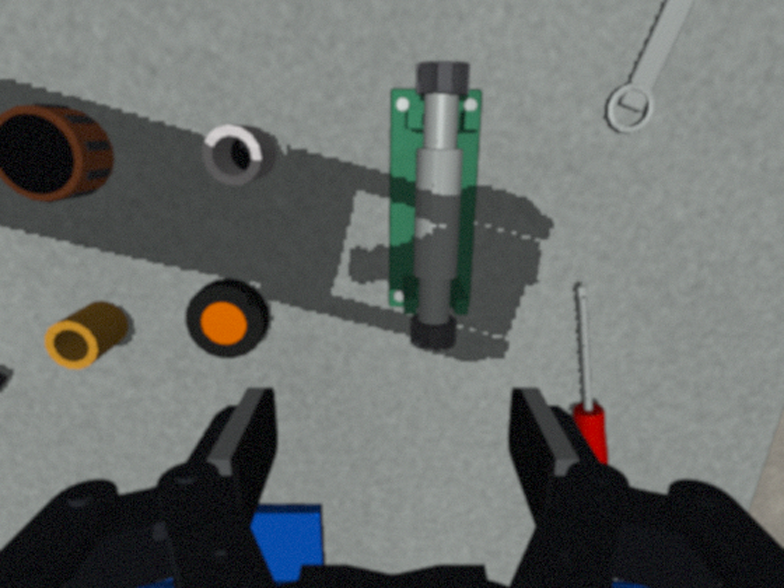

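The wrist view shows the cradled shaft with its dark splined ends at (443,77) and (433,330) and its middle near (436,205). The choice is confirmed, and it is level with the gripper's approach line.

Request:
{"api": "servo_tool", "payload": {"deltas": [[[75,0.0125,0.0175,0,-0.6],[75,0.013,0.0175,-0.01,0],[75,0,0,-0.03,0],[75,0,0,-0.035,0],[75,0,0,-0.035,0],[75,0,0,-0.03,0],[75,0,0,-0.02,0],[75,0,0,-0.0115,0]]]}}

```text
time: 2.55
tool_pos: [0.6817, -0.0251, 0.0439]
tool_rot: [-0.002, 0.69, 0.724, -0.001]
contact_force: [0.7, 0.0, 0.2]
gripper_width: 0.75
grasp_force: 0.0
```

Request:
{"api": "servo_tool", "payload": {"deltas": [[[75,0,0,0,0],[60,0,0,0,0],[50,0,0,0,0],[45,0,0,0,0],[40,0,0,0,0],[40,0,0,0,0],[40,0,0,0,0],[40,0,0,0,0]]]}}

```text
time: 3.35
tool_pos: [0.6839, -0.0247, 0.0472]
tool_rot: [0.0, 0.689, 0.724, -0.0]
contact_force: [-1.5, 1.0, -0.3]
gripper_width: 0.399
grasp_force: 0.0
```

Run:
```python
from h import *
s=manip.state();print(s)
f=get("wrist");save(f,"w2",k=1.0)
```

```text
{'time': 3.35, 'joint_pos': array([-1.44751083e-01,  3.37784151e-01,  1.58661174e+00, -3.82275619e-05,
        1.21721449e+00, -1.94205657e-01]), 'joint_vel': array([ 0.00034919,  0.00047688, -0.00028533,  0.00030639, -0.00167497,
       -0.00327546]), 'joint_efforts': array([ 4.31164035e-04, -4.80647564e+01, -3.34481227e+01, -1.55295111e-04,
       -6.40692269e-04,  1.40072898e-04]), 'tool_pos': array([ 0.68391738, -0.02472145,  0.04723114]), 'tool_rot': array([ 3.12521093e-06,  6.89402771e-01,  7.24378229e-01, -1.97562027e-05]), 'contact_force': array([-1.5461148 ,  1.04124168, -0.28487648]), 'ft_torque': array([-0.03810354,  0.00571226, -0.06428883]), 'grasp_force': 0.0, 'gripper_width': 0.39875978126847583}
```

View pics/w2.png

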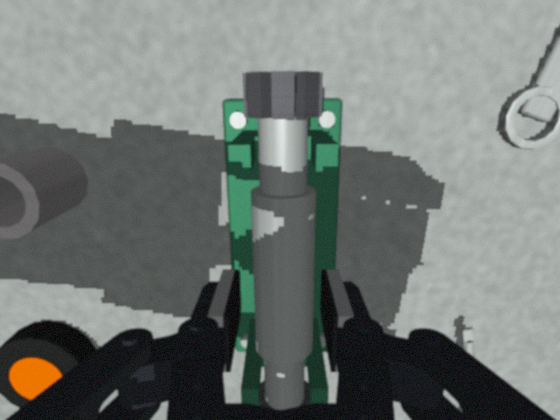

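Shaft between the pads, centred to about 1 mm (shaft edges at columns 255–313, pads at 240 and 323). I make a small correction and close.

Request:
{"api": "servo_tool", "payload": {"deltas": [[[40,0.001,0.002,-0.002,0],[40,0,0,0,0],[30,0,0,0,0],[20,0,0,0,0],[10,0,0,0,0],[0,0,0,0,0],[0,0,0,0,0],[0,0,0,0,0]]]}}

```text
time: 4.2
tool_pos: [0.6851, -0.0227, 0.0454]
tool_rot: [0.0, 0.689, 0.724, 0.0]
contact_force: [-0.3, 1.4, 1.4]
gripper_width: 0.205
grasp_force: 46.4
```

Request:
{"api": "servo_tool", "payload": {"deltas": [[[0,0,0,0,0],[0,0,0,0.003,0],[0,0,0,0.005,0],[0,0,0,0.005,0],[0,0,0,0.005,0],[0,0,0,0.005,0],[0,0,0,0.005,0],[0,0,0,0.005,0]]]}}

```text
time: 5.0
tool_pos: [0.6848, -0.0228, 0.0784]
tool_rot: [-0.0, 0.689, 0.724, -0.0]
contact_force: [-0.4, -0.1, 0.2]
gripper_width: -0.003
grasp_force: 0.0
```

Request:
{"api": "servo_tool", "payload": {"deltas": [[[0,0,0,0.01,0],[0,0,0,0.015,0],[0,0,0,0.02,0],[0,0,0,0.02,0],[0,0,0,0.02,0],[0,0,0,0.015,0],[0,0,0,0.005,0],[0,0,0,0,0]]]}}

```text
time: 5.8
tool_pos: [0.6855, -0.0228, 0.1846]
tool_rot: [0.001, 0.689, 0.724, 0.001]
contact_force: [-0.1, 0.6, 0.5]
gripper_width: -0.002
grasp_force: 0.0
```

Run:
```python
from h import *
f=get("side");save(f,"s2",crop=(150,80,480,330),k=2);s=manip.state();print(s["time"],s["tool_pos"],s["tool_rot"],s["contact_force"],s["ft_torque"])
```

```text
5.85 [ 0.68484645 -0.02275058  0.18313434] [-3.52261932e-05  6.89426084e-01  7.24356040e-01 -2.53290408e-05] [ 0.52067351 -0.54902038 -0.59717408] [ 0.00593939 -0.00562905 -0.02624912]
```

View pics/s2.png

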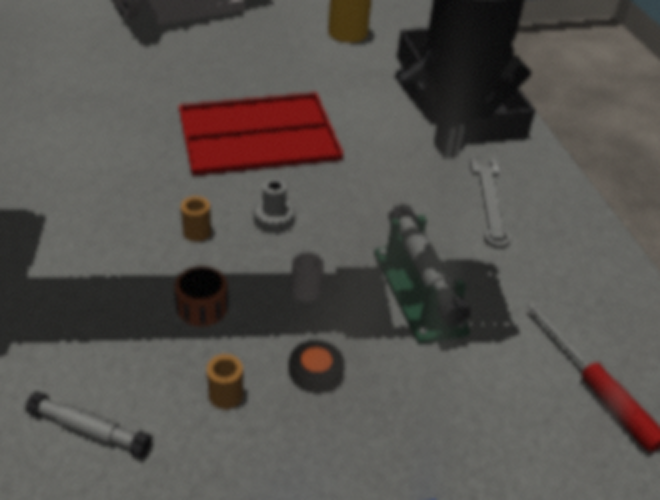

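The shaft is still in the cradle: the pads closed past its 28 mm and came away empty. I check the pad height against the shaft in the last wrist depth frame.

Run:
```python
from h import *
f=load("wrist");P=cloud(f);
for v in(280,300,320,340,360):
    print(v,[ (u,*(P[v,u]*1000).round(0)) for u in(215,225,235,242,262,285,305,325,332,340)])
Q=P.reshape(-1,3);m=(abs(Q[:,1]+.0225)<.03)&(abs(Q[:,0]-.685)<.02);print(np.nanpercentile(Q[m,2],[50,80,90]))
f=get("wrist");P=cloud(f);Q=P.reshape(-1,3)
m=(np.hypot(Q[:,0]-.686,Q[:,1]+.024)<.1)&(Q[:,2]>.052)&(Q[:,2]<.068);q=Q[m]
print(cv2.minAreaRect(q[:,:2].astype(np.float32)),np.percentile(q[:,2],[50,95]),manip.state()["tool_pos"])
save(f,"w3",k=1)
```

```text
280 [(215, np.float64(645.0), np.float64(-54.0), np.float64(0.0)), (225, np.float64(661.0), np.float64(-14.0), np.float64(75.0)), (235, np.float64(665.0), np.float64(-14.0), np.float64(75.0)), (242, np.float64(662.0), np.float64(-49.0), np.float64(10.0)), (262, np.float64(675.0), np.float64(-21.0), np.float64(60.0)), (285, np.float64(685.0), np.float64(-19.0), np.float64(64.0)), (305, np.float64(693.0), np.float64(-20.0), np.float64(60.0)), (325, np.float64(699.0), np.float64(-12.0), np.float64(74.0)), (332, np.float64(702.0), np.float64(-12.0), np.float64(74.0)), (340, np.float64(705.0), np.float64(-11.0), np.float64(75.0))]
300 [(215, np.float64(660.0), np.float64(-14.0), np.float64(89.0)), (225, np.float64(663.0), np.float64(-14.0), np.float64(88.0)), (235, np.float64(665.0), np.float64(-20.0), np.float64(78.0)), (242, np.float64(662.0), np.float64(-62.0), np.float64(10.0)), (262, np.float64(675.0), np.float64(-30.0), np.float64(61.0)), (285, np.float64(685.0), np.float64(-28.0), np.float64(63.0)), (305, np.float64(694.0), np.float64(-29.0), np.float64(61.0)), (325, np.float64(700
[... 1584 characters left out ...]
oat64(657.0), np.float64(-113.0), np.float64(-1.0)), (242, np.float64(662.0), np.float64(-112.0), np.float64(-0.0)), (262, np.float64(676.0), np.float64(-79.0), np.float64(40.0)), (285, np.float64(687.0), np.float64(-59.0), np.float64(63.0)), (305, np.float64(698.0), np.float64(-77.0), np.float64(40.0)), (325, np.float64(716.0), np.float64(-109.0), np.float64(0.0)), (332, np.float64(700.0), np.float64(-29.0), np.float64(98.0)), (340, np.float64(697.0), np.float64(-7.0), np.float64(126.0))]
[0.07152061 0.13479143 0.13838797]
((0.6842118501663208, -0.015309348702430725), (0.03992991894483566, 0.15651611983776093), 3.164293050765991) [0.0607719  0.06577542] [ 0.68440053 -0.02268003  0.18215914]
```

View pics/w3.png

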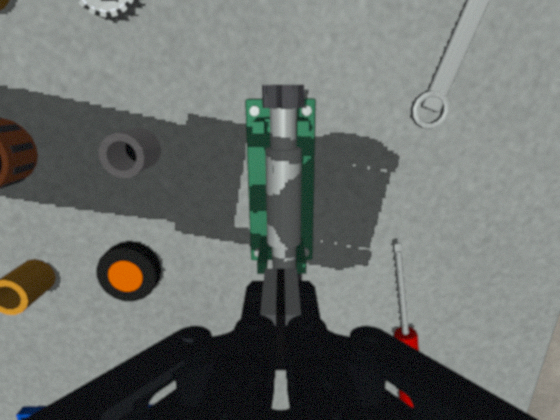

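The pads' lowest visible edge in w2 is at about z ≈ 0.07 with the TCP at 0.047, so the real fingertips look much shorter than stated. I measure the tips from the closed view (tips at about (282,270)).

Run:
```python
from h import *
f=load("wrist");P=cloud(f);print(np.array(f["T_tool_cam"]).round(3).tolist(),f["fx"],f["cx"],f["cy"])
for v in range(258,300,4): print(v,[(P[v,u]*1000).round(0).tolist() for u in(268,275,290,297)])
print(manip.finger_overhang,[a for a in dir(manip) if a[0]!='_'])
g=get("side");save(g,"s3",crop=(330,60,450,170),k=5)
g=get("scene");save(g,"c3",crop=(200,180,320,300),k=5)
C=cloud(g);
for v in range(195,285,5):print(v,[(C[v,u]*1000).round(0).tolist() for u in (250,256,262)])
```

```text
[[-0.001, -0.951, -0.311, 0.08], [1.0, -0.001, 0.0, -0.001], [-0.001, -0.311, 0.951, -0.155], [0.0, 0.0, 0.0, 1.0]] 373.37752912455943 280.1997548166977 213.8436033701546
258 [[676.0, -81.0, 39.0], [682.0, -73.0, 57.0], [694.0, -71.0, 59.0], [700.0, -71.0, 59.0]]
262 [[676.0, -104.0, -0.0], [682.0, -77.0, 56.0], [694.0, -75.0, 58.0], [700.0, -71.0, 66.0]]
266 [[676.0, -108.0, 1.0], [682.0, -81.0, 56.0], [695.0, -79.0, 59.0], [700.0, -75.0, 65.0]]
270 [[678.0, -12.0, 201.0], [681.0, -11.0, 202.0], [687.0, -11.0, 201.0], [700.0, -78.0, 67.0]]
274 [[678.0, -11.0, 205.0], [681.0, -11.0, 205.0], [687.0, -11.0, 205.0], [690.0, -10.0, 206.0]]
278 [[678.0, -12.0, 207.0], [681.0, -12.0, 207.0], [687.0, -11.0, 208.0], [690.0, -11.0, 208.0]]
282 [[679.0, -11.0, 212.0], [681.0, -11.0, 212.0], [687.0, -11.0, 212.0], [690.0, -11.0, 212.0]]
286 [[679.0, -11.0, 214.0], [681.0, -11.0, 215.0], [687.0, -11.0, 215.0], [689.0, -11.0, 215.0]]
290 [[679.0, -11.0, 218.0], [681.0, -11.0, 218.0], [687.0, -11.0, 218.0], [689.0, -11.0, 217.0]]
294 [[679.0, -11.0, 221.0], [681.0, -11.0, 221.0], [687.0, -11.0, 22
[... 748 characters left out ...]
0]]
235 [[523.0, -55.0, -0.0], [522.0, -41.0, -0.0], [521.0, -28.0, -0.0]]
240 [[541.0, -53.0, 1.0], [540.0, -39.0, 0.0], [538.0, -26.0, -1.0]]
245 [[557.0, -51.0, -0.0], [558.0, -37.0, 2.0], [556.0, -24.0, 1.0]]
250 [[573.0, -49.0, -0.0], [574.0, -36.0, 1.0], [573.0, -22.0, 1.0]]
255 [[589.0, -47.0, -1.0], [589.0, -34.0, 1.0], [587.0, -21.0, -0.0]]
260 [[605.0, -45.0, 0.0], [604.0, -32.0, 0.0], [603.0, -19.0, 0.0]]
265 [[680.0, -34.0, 60.0], [617.0, -31.0, -2.0], [618.0, -18.0, -0.0]]
270 [[695.0, -32.0, 62.0], [694.0, -20.0, 62.0], [692.0, -9.0, 61.0]]
275 [[700.0, -31.0, 54.0], [700.0, -20.0, 55.0], [700.0, -9.0, 56.0]]
280 [[672.0, -36.0, 11.0], [672.0, -24.0, 11.0], [669.0, -13.0, 9.0]]
```

View pics/c3.png

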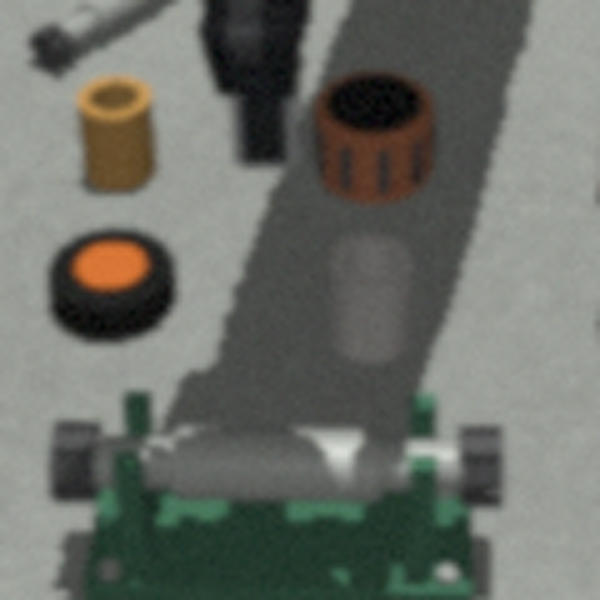

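Both cameras agree: closed, the tips stand about 18 mm behind the reported TCP (z 0.200 with TCP 0.182), about 32 mm shorter than stated. The shaft sits undisturbed. I work from the measured offset and go down to TCP z ≈ 0.010.

Request:
{"api": "servo_tool", "payload": {"deltas": [[[75,0,0,0,0],[75,0,0,-0.01,0],[75,0,0,-0.03,0],[75,0,0,-0.035,0],[75,0,0,-0.035,0],[70,0,0,-0.03,0],[60,0,0,-0.02,0],[50,0,0,-0.012,0]]]}}

```text
time: 6.8
tool_pos: [0.6827, -0.0225, 0.0073]
tool_rot: [-0.002, 0.689, 0.724, -0.001]
contact_force: [0.0, -0.0, 0.1]
gripper_width: 0.504
grasp_force: 0.0
```

Request:
{"api": "servo_tool", "payload": {"deltas": [[[45,0,0,0,0],[40,0,0,0,0],[35,0,0,0,0],[25,0,0,0,0],[15,0,0,0,0],[0,0,0,0,0],[0,0,0,0,0],[0,0,0,0,0]]]}}

```text
time: 7.6
tool_pos: [0.6865, -0.0229, 0.0134]
tool_rot: [0.001, 0.689, 0.724, 0.001]
contact_force: [0.4, 0.2, 5.3]
gripper_width: 0.311
grasp_force: 59.1
```

Gripped at 0.31 (about 28 mm). Lift straight up.

Request:
{"api": "servo_tool", "payload": {"deltas": [[[0,0,0,0,0],[0,0,0,0.003,0],[0,0,0,0.005,0],[0,0,0,0.005,0],[0,0,0,0.006,0],[0,0,0,0.007,0],[0,0,0,0.008,0],[0,0,0,0.008,0]]]}}

```text
time: 8.4
tool_pos: [0.685, -0.0228, 0.0541]
tool_rot: [0.0, 0.689, 0.724, 0.0]
contact_force: [0.6, -0.2, -6.7]
gripper_width: 0.308
grasp_force: 59.6
```

Request:
{"api": "servo_tool", "payload": {"deltas": [[[0,0,0,0.01,0],[0,0,0,0.015,0],[0,0,0,0.015,0],[0,0,0,0.015,0],[0,0,0,0.01,0],[0,0,0,0.005,0],[0,0,0,0,0],[0,0,0,0,0]]]}}

```text
time: 9.2
tool_pos: [0.6845, -0.0227, 0.1225]
tool_rot: [-0.001, 0.689, 0.724, -0.0]
contact_force: [-0.1, 0.3, -7.4]
gripper_width: 0.31
grasp_force: 59.7
```

Run:
```python
from h import *
f=get("scene");P=cloud(f);s=manip.state();print(s["tool_pos"],s["tool_rot"],s["contact_force"],s["ft_torque"],s["grasp_force"])
Q=P.reshape(-1,3);m=(abs(Q[:,0]-.69)<.03)&(abs(Q[:,1]+.0225)<.1)
for y in np.arange(-.11,.07,.01):
    q=Q[m&(abs(Q[:,1]-y)<.005)&(Q[:,2]<.17)]
    if len(q):print(round(y,3),np.percentile(q[:,2],98).round(4))
save(f,"c4",crop=(200,180,320,300),k=4)
```

```text
[ 0.68421296 -0.02263496  0.12198348] [-8.24644813e-04  6.89401763e-01  7.24378483e-01 -5.85173443e-04] [ 0.20406007  0.44338456 -7.02358949] [ 0.00694883 -0.00399372 -0.04887037] 59.656811356544495
-0.11 0.1689
-0.1 0.1696
-0.09 0.1696
-0.08 0.1684
-0.07 0.1688
-0.06 0.1693
-0.05 0.1695
-0.04 0.1673
-0.03 0.1659
-0.02 0.1652
-0.01 0.1682
-0.0 0.1696
0.01 0.1692
0.02 0.169
0.03 0.1686
0.04 0.1687
0.05 0.1694
0.06 0.1692
```

View pics/c4.png

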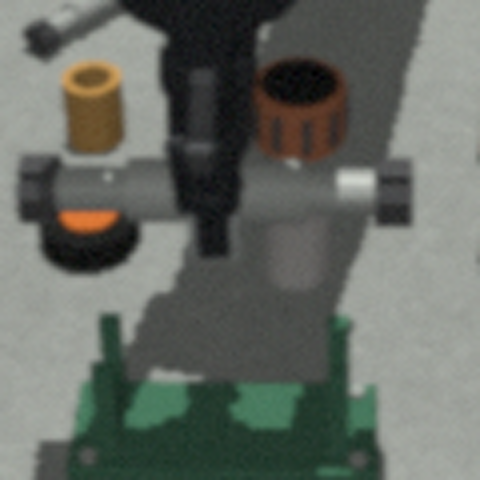

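The shaft is held level, its dark ends at (37,188) and (394,192) in the crop. The fingertip at (212,255) hangs well below it, though, and might reach the tray floor before the shaft does. I measure the overhang.

Run:
```python
from h import *
f=load("scene");C=cloud(f)
u=200+213//4
for v in range(180+150//4,180+275//4,2):print(v,[(C[v,w]*1000).round(0).tolist() for w in(u-1,u,u+1, u+20)])
# ends top/bottom: teeth discs
for u in(209,298):print([(C[v,u]*1000).round(0).tolist() for v in range(216,240,2)])
```

```text
217 [[749.0, -16.0, 232.0], [750.0, -14.0, 232.0], [750.0, -12.0, 233.0], [466.0, -6.0, 11.0]]
219 [[750.0, -16.0, 228.0], [750.0, -14.0, 228.0], [751.0, -12.0, 229.0], [465.0, -6.0, 4.0]]
221 [[749.0, -16.0, 223.0], [749.0, -14.0, 224.0], [747.0, -13.0, 223.0], [683.0, 11.0, 172.0]]
223 [[744.0, -17.0, 216.0], [746.0, -15.0, 217.0], [745.0, -13.0, 217.0], [689.0, 11.0, 173.0]]
225 [[743.0, -17.0, 211.0], [744.0, -15.0, 212.0], [743.0, -14.0, 211.0], [691.0, 12.0, 170.0]]
227 [[739.0, -18.0, 203.0], [740.0, -16.0, 204.0], [739.0, -15.0, 204.0], [694.0, 12.0, 169.0]]
229 [[729.0, -19.0, 191.0], [729.0, -18.0, 191.0], [728.0, -16.0, 190.0], [695.0, 12.0, 165.0]]
231 [[729.0, -19.0, 187.0], [729.0, -18.0, 187.0], [730.0, -16.0, 188.0], [696.0, 12.0, 161.0]]
233 [[708.0, -23.0, 164.0], [708.0, -21.0, 165.0], [729.0, -16.0, 182.0], [696.0, 12.0, 157.0]]
235 [[712.0, -22.0, 163.0], [713.0, -21.0, 164.0], [713.0, -19.0, 164.0], [695.0, 12.0, 151.0]]
237 [[710.0, -23.0, 157.0], [711.0, -21.0, 159.0], [712.0, -19.0, 159.0], [575.0, 2.0, 42.0]]
239 [[713.0, -22.0, 156.0], [712.0, -21.0, 155.0]
[... 242 characters left out ...]
.0, -47.0, -0.0], [558.0, -44.0, 1.0], [557.0, -42.0, -0.0], [nan, nan, nan]]
247 [[565.0, -45.0, 1.0], [564.0, -43.0, 0.0], [564.0, -41.0, 0.0], [577.0, 2.0, 15.0]]
[[461.0, -164.0, 1.0], [468.0, -163.0, 0.0], [689.0, -99.0, 173.0], [694.0, -98.0, 173.0], [697.0, -98.0, 171.0], [700.0, -98.0, 169.0], [703.0, -97.0, 167.0], [702.0, -98.0, 161.0], [704.0, -98.0, 159.0], [703.0, -99.0, 153.0], [554.0, -143.0, 18.0], [556.0, -143.0, 14.0]]
[[441.0, 54.0, -2.0], [451.0, 54.0, 0.0], [676.0, 54.0, 172.0], [683.0, 54.0, 173.0], [688.0, 54.0, 173.0], [692.0, 54.0, 171.0], [695.0, 54.0, 169.0], [696.0, 55.0, 166.0], [697.0, 55.0, 162.0], [695.0, 55.0, 157.0], [695.0, 55.0, 151.0], [526.0, 56.0, 0.0]]
```

The tip is at z ≈ 0.143 and the axis at 0.160, so the overhang is 17 mm, more than the 15 mm available in the tray. I lower the shaft straight back into the cradle and regrip 6.5 mm higher.

Request:
{"api": "servo_tool", "payload": {"deltas": [[[0,0,0,-0.015,0],[0,0,0,-0.02,0],[0,0,0,-0.02,0],[0,0,0,-0.015,0],[0,0,0,-0.007,0],[0,0,0,-0.005,0],[0,0,0,-0.005,0],[0,0,0,-0.005,0]]]}}

```text
time: 10.05
tool_pos: [0.6859, -0.0229, 0.0321]
tool_rot: [0.001, 0.689, 0.724, 0.001]
contact_force: [-0.5, 0.3, -6.8]
gripper_width: 0.31
grasp_force: 59.7
```

Request:
{"api": "servo_tool", "payload": {"deltas": [[[0,0,0,-0.005,0],[0,0,0,-0.004,0],[0,0,0,-0.004,0],[0,0,0,-0.003,0],[0,0,0,-0.002,0],[0,0,0,-0.001,0],[0,0,0,0,0],[0,0,0,0,0]]]}}

```text
time: 10.85
tool_pos: [0.6852, -0.0228, 0.0135]
tool_rot: [0.0, 0.689, 0.724, 0.0]
contact_force: [-4.8, 0.4, 2.5]
gripper_width: 0.314
grasp_force: 60.5
```

Seated again (z force now +2.5 N). Regrip.

Request:
{"api": "servo_tool", "payload": {"deltas": [[[34,0,0,0,0],[38,0,0,0,0],[42,0,0,0,0],[42,0,0,0.003,0],[42,0,0,0.0025,0],[42,0,0,0,0],[35,0,0,0,0],[25,0,0,0,0]]]}}

```text
time: 11.65
tool_pos: [0.6852, -0.0228, 0.0182]
tool_rot: [0.0, 0.689, 0.724, 0.0]
contact_force: [-0.6, 0.1, 1.9]
gripper_width: 0.307
grasp_force: 58.7
```

Request:
{"api": "servo_tool", "payload": {"deltas": [[[15,0,0,0,0],[0,0,0,0,0],[0,0,0,0,0],[0,0,0,0.003,0],[0,0,0,0.005,0],[0,0,0,0.005,0],[0,0,0,0.006,0],[0,0,0,0.007,0]]]}}

```text
time: 12.45
tool_pos: [0.6842, -0.0227, 0.0434]
tool_rot: [-0.001, 0.689, 0.724, -0.001]
contact_force: [-0.3, 0.4, -6.0]
gripper_width: 0.309
grasp_force: 59.7
```

Request:
{"api": "servo_tool", "payload": {"deltas": [[[0,0,0,0.01,0],[0,0,0,0.015,0],[0,0,0,0.02,0],[0,0,0,0.02,0],[0,0,0,0.02,0],[0,0,0,0.015,0],[0,0,0,0.005,0],[0,0,0,0,0]]]}}

```text
time: 13.25
tool_pos: [0.6856, -0.0228, 0.1503]
tool_rot: [0.001, 0.689, 0.724, 0.001]
contact_force: [-0.7, 0.4, -7.7]
gripper_width: 0.313
grasp_force: 59.8
```

Run:
```python
from h import *
f=get("scene");C=cloud(f);s=manip.state();print(s["tool_pos"],s["contact_force"],s["ft_torque"],s["grasp_force"],s["gripper_width"])
Q=C.reshape(-1,3)
for lo,hi in((-.11,-.09),(-.075,-.045),(0,.02),(.03,.045),(.05,.062)):
    q=Q[(abs(Q[:,0]-.685)<.025)&(Q[:,1]>lo)&(Q[:,1]<hi)&(Q[:,2]<.215)&(Q[:,2]>.1)];print(lo,len(q),q[:,2].max().round(4),q[:,2].min().round(4),q[:,0].min().round(4),q[:,0].max().round(4))
q=Q[(abs(Q[:,0]-.71)<.02)&(abs(Q[:,1]+.0225)<.009)&(Q[:,2]>.1)];print("tip",np.sort(q[:,2])[:4])
```

```text
[ 0.68478068 -0.02273906  0.14862771] [-0.2175011  -0.42517883 -7.15445854] [ 0.01624263 -0.0444738   0.00135794] 59.78545010089874 0.3084564973605129
-0.11 202 0.1984 0.1678 0.6765 0.708
-0.075 252 0.1969 0.1713 0.6804 0.7038
0 182 0.1965 0.1726 0.6798 0.7001
0.03 109 0.1928 0.1754 0.6688 0.6952
0.05 121 0.1987 0.1712 0.6756 0.6981
tip [0.1619587  0.16334501 0.16339799 0.16466674]
```

Run:
```python
from h import *
f=load("scene");C=cloud(f)
for v in range(226,244):print(v,[(C[v,w]*1000).round(0).tolist()[::2] for w in range(249,258,2)], (C[v,270]*1000).round(0).tolist()[::2])
f=get("side");C=cloud(f);Q=C.reshape(-1,3)
m=(abs(C[...,0]-.7)<.05)&(abs(C[...,1]+.0225)<.014)&(C[...,2]>.13);v,u=np.nonzero(m);print(v.max(),u[v==v.max()])
for vv in range(v.max()-8,v.max()+1):uu=u[v==vv];print(vv,uu.min(),uu.max(),(C[vv,uu.min()]*1000).round(),(C[vv,uu.max()]*1000).round())
```

```text
226 [[713.0, 184.0], [712.0, 183.0], [714.0, 185.0], [714.0, 185.0], [705.0, 178.0]] [487.0, 0.0]
227 [[715.0, 183.0], [713.0, 182.0], [713.0, 182.0], [712.0, 181.0], [707.0, 177.0]] [541.0, 42.0]
228 [[712.0, 179.0], [710.0, 177.0], [710.0, 177.0], [713.0, 180.0], [705.0, 174.0]] [547.0, 43.0]
229 [[714.0, 178.0], [710.0, 175.0], [712.0, 177.0], [714.0, 178.0], [706.0, 172.0]] [551.0, 44.0]
230 [[714.0, 176.0], [714.0, 176.0], [715.0, 177.0], [713.0, 176.0], [707.0, 171.0]] [551.0, 41.0]
231 [[714.0, 174.0], [714.0, 174.0], [712.0, 172.0], [713.0, 173.0], [706.0, 168.0]] [551.0, 38.0]
232 [[706.0, 165.0], [707.0, 166.0], [707.0, 166.0], [708.0, 167.0], [706.0, 166.0]] [551.0, 35.0]
233 [[514.0, -2.0], [516.0, 0.0], [nan, nan], [706.0, 163.0], [515.0, -0.0]] [550.0, 32.0]
234 [[522.0, 2.0], [519.0, -0.0], [519.0, -0.0], [519.0, -0.0], [517.0, -1.0]] [551.0, 29.0]
235 [[524.0, 1.0], [520.0, -3.0], [524.0, 1.0], [524.0, 1.0], [522.0, 0.0]] [571.0, 44.0]
236 [[528.0, 1.0], [527.0, 0.0], [525.0, -1.0], [527.0, 1.0], [525.0, -1.0]] [573.0, 43.0]
237 [[529.0, -1.0], [530.0, 0.0], [529.0, -
[... 340 characters left out ...]
1.0], [542.0, -1.0], [542.0, -1.0], [544.0, 1.0], [541.0, -2.0]] [576.0, 31.0]
242 [[547.0, -1.0], [548.0, 1.0], [545.0, -2.0], [548.0, 1.0], [546.0, 0.0]] [575.0, 27.0]
243 [[549.0, -2.0], [552.0, 1.0], [551.0, 1.0], [549.0, -1.0], [550.0, 0.0]] [573.0, 23.0]
174 [362 363 364 365 366]
166 358 384 [658. -20. 175.] [710. -28. 175.]
167 358 384 [659. -20. 173.] [711. -28. 172.]
168 358 367 [659. -21. 171.] [672. -34. 179.]
169 359 367 [659. -25. 171.] [673. -33. 176.]
170 359 367 [660. -25. 168.] [673. -33. 173.]
171 360 366 [660. -31. 170.] [671. -34. 172.]
172 360 366 [661. -29. 166.] [672. -34. 169.]
173 362 366 [665. -29. 164.] [671. -35. 167.]
174 362 366 [666. -29. 161.] [672. -34. 164.]
```

Tip is TCP + 0.016 (which also fits the 17 mm chord of the first miss), so the overhang is still about 17 mm. I set it back once more and regrip 6 mm higher.

Request:
{"api": "servo_tool", "payload": {"deltas": [[[0,0,0,-0.015,0],[0,0,0,-0.025,0],[0,0,0,-0.025,0],[0,0,0,-0.02,0],[0,0,0,-0.01,0],[0,0,0,-0.007,0],[0,0,0,-0.006,0],[0,0,0,-0.005,0]]]}}

```text
time: 14.15
tool_pos: [0.6857, -0.0229, 0.0362]
tool_rot: [0.001, 0.689, 0.724, 0.0]
contact_force: [0.1, -0.7, -5.8]
gripper_width: 0.307
grasp_force: 59.7
```

Request:
{"api": "servo_tool", "payload": {"deltas": [[[0,0,0,-0.005,0],[0,0,0,-0.004,0],[0,0,0,-0.003,0],[0,0,0,-0.003,0],[0,0,0,-0.002,0],[0,0,0,-0.001,0],[0,0,0,0,0],[0,0,0,0,0]]]}}

```text
time: 14.95
tool_pos: [0.6851, -0.0228, 0.0183]
tool_rot: [0.0, 0.689, 0.724, 0.0]
contact_force: [-1.6, -0.4, -2.5]
gripper_width: 0.309
grasp_force: 60.3
```

Request:
{"api": "servo_tool", "payload": {"deltas": [[[34,0,0,0,0],[38,0,0,0,0],[42,0,0,0,0],[42,0,0,0.003,0],[42,0,0,0.003,0],[42,0,0,0,0],[35,0,0,0,0],[25,0,0,0,0]]]}}

```text
time: 15.75
tool_pos: [0.6853, -0.0228, 0.0243]
tool_rot: [0.0, 0.689, 0.724, 0.0]
contact_force: [-0.2, -0.9, 3.5]
gripper_width: 0.304
grasp_force: 58.8
```

Request:
{"api": "servo_tool", "payload": {"deltas": [[[15,0,0,0,0],[0,0,0,0,0],[0,0,0,0,0],[0,0,0,0.003,0],[0,0,0,0.005,0],[0,0,0,0.005,0],[0,0,0,0.006,0],[0,0,0,0.007,0]]]}}

```text
time: 16.55
tool_pos: [0.6841, -0.0227, 0.0494]
tool_rot: [-0.001, 0.689, 0.724, -0.001]
contact_force: [1.2, -0.5, -6.3]
gripper_width: 0.304
grasp_force: 59.7
```

Request:
{"api": "servo_tool", "payload": {"deltas": [[[0,0,0,0.01,0],[0,0,0,0.015,0],[0,0,0,0.02,0],[0,0,0,0.02,0],[0,0,0,0.02,0],[0,0,0,0.015,0],[0,0,0,0.005,0],[0,0,0,0,0]]]}}

```text
time: 17.35
tool_pos: [0.6856, -0.0228, 0.1563]
tool_rot: [0.001, 0.689, 0.724, 0.001]
contact_force: [-1.1, -0.1, -7.5]
gripper_width: 0.305
grasp_force: 59.9
```

Run:
```python
from h import *
f=get("scene");C=cloud(f);s=manip.state();print(s["tool_pos"],s["tool_rot"],s["contact_force"],s["ft_torque"],s["grasp_force"],s["gripper_width"])
Q=C.reshape(-1,3)
for lo,hi in((-.11,-.09),(-.075,-.045),(0,.02),(.03,.045),(.05,.062)):
    q=Q[(abs(Q[:,0]-.685)<.025)&(Q[:,1]>lo)&(Q[:,1]<hi)&(Q[:,2]<.215)&(Q[:,2]>.1)];print(lo,len(q),q[:,2].max().round(4),q[:,2].min().round(4))
# tray geometry: fit rect using seen pixels with each camera
d=get("side");
for n,f in(("scene",f),("side",d)):
    hsv=cv2.cvtColor(f["pixels"],cv2.COLOR_RGB2HSV);P=cloud(f)
    m=(cv2.inRange(hsv,(105,150,50),(125,255,255))>0)&(P[...,2]>.009)&(P[...,2]<.016)&(P[...,0]<.68)&(P[...,0]>.38)&(P[...,1]>-.5)&(P[...,1]<-.25)
    print(n,m.sum(),cv2.minAreaRect(P[m][:,:2].astype(np.float32)))
```

```text
[ 0.68478637 -0.02272538  0.15464381] [-5.15345555e-05  6.89409390e-01  7.24371926e-01 -5.84325862e-05] [-0.0923787  -0.10231831 -6.72525564] [-0.02670753  0.02647137 -0.01359251] 59.85077619552612 0.3039993271683909
-0.11 203 0.1982 0.169
-0.075 255 0.1968 0.1701
0 183 0.196 0.1731
0.03 109 0.1931 0.1756
0.05 121 0.1974 0.1732
scene 495 ((0.5177836418151855, -0.37232235074043274), (0.21244367957115173, 0.16215874254703522), 4.086244583129883)
side 835 ((0.5143113136291504, -0.3677424490451813), (0.21015264093875885, 0.15366016328334808), 3.9707388877868652)
```

Shaft height is unchanged and the grip is 6 mm higher. I carry it to the far blue lane and turn −89°.

Request:
{"api": "servo_tool", "payload": {"deltas": [[[0,-0.006,-0.014,0,-3],[0,-0.0104,-0.0244,0,-6],[0,-0.0104,-0.0244,0,-6],[0,-0.0104,-0.0244,0,-6],[0,-0.0104,-0.0244,0,-6],[0,-0.0104,-0.0244,0,-6],[0,-0.0104,-0.0244,0,-6],[0,-0.0104,-0.0244,0,-6]]]}}

```text
time: 18.25
tool_pos: [0.6047, -0.2081, 0.1527]
tool_rot: [-0.001, 0.915, 0.403, -0.001]
contact_force: [0.2, -0.2, -7.1]
gripper_width: 0.304
grasp_force: 59.9
```

Request:
{"api": "servo_tool", "payload": {"deltas": [[[0,-0.0104,-0.0244,0,-6],[0,-0.0104,-0.0244,0,-6],[0,-0.0104,-0.0244,0,-6],[0,-0.0104,-0.0244,-0.01,-6],[0,-0.0104,-0.0244,-0.02,-6],[0,-0.0104,-0.0244,-0.02,-6],[0,-0.0104,-0.0244,-0.01,-6],[0,-0.0144,-0.0342,0,-2]]]}}

```text
time: 19.05
tool_pos: [0.5166, -0.4103, 0.0895]
tool_rot: [-0.003, 0.999, 0.033, -0.003]
contact_force: [-0.1, 0.3, -6.9]
gripper_width: 0.303
grasp_force: 59.8
```

Run:
```python
from h import *
f=get("wrist");s=manip.state();f2=get("scene");print(s["time"],s["tool_pos"],s["tool_rot"],s["grasp_force"],s["gripper_width"],s["joint_pos"])
save(f,"w5",k=1.2)
P=cloud(f2);hsv=cv2.cvtColor(f2["pixels"],cv2.COLOR_RGB2HSV)
m=(P[...,2]>.08)&(P[...,2]<.105+.01)&(hsv[...,2]>30)&(P[...,1]<-.38)&(P[...,1]>-.45)&(abs(P[...,0]-.519)<.1)
r=cv2.minAreaRect(P[m][:,:2].astype(np.float32));print(m.sum(),r)
```

```text
19.1 [ 0.51424785 -0.41772024  0.09127393] [ 8.56181486e-04  9.99520059e-01  3.08067314e-02 -3.14068631e-03] 60.38404405117035 0.3004553859462302 [-0.79186407  0.24497139  1.61976997 -0.00602195  1.27987419  0.71904475]
136 ((0.5184102654457092, -0.4176381528377533), (0.048583876341581345, 0.1690841168165207), 85.98709106445312)
```

View pics/w5.png

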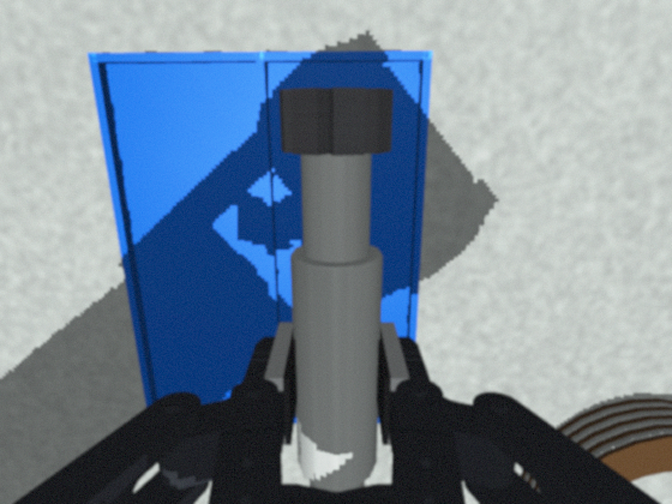

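The shaft hangs over the lane between divider (265,55) and rim (430,52), parallel to the tray. Lower it.

Request:
{"api": "servo_tool", "payload": {"deltas": [[[0,0,0,0,0],[0,0,0,-0.01,0],[0,0,0,-0.02,0],[0,0,0,-0.02,0],[0,0,0,-0.02,0],[0,0,0,-0.012,0],[0,0,0,-0.005,0],[0,0,0,0,0]]]}}

```text
time: 19.95
tool_pos: [0.5188, -0.4116, 0.0067]
tool_rot: [-0.001, 0.999, 0.034, -0.001]
contact_force: [1.2, 0.7, -7.4]
gripper_width: 0.308
grasp_force: 60.4
```

Run:
```python
from h import *
f=get("scene");s=manip.state();print(s["tool_pos"],s["tool_rot"],s["contact_force"])
P=cloud(f);m=(P[...,2]>.015)&(P[...,2]<.045)&(P[...,1]<-.37)&(P[...,1]>-.45)&(abs(P[...,0]-.519)<.1)&(f["pixels"].max(2).astype(int)-f["pixels"].min(2)<40)
print(m.sum(),cv2.minAreaRect(P[m][:,:2].astype(np.float32)),np.percentile(P[m][:,2],[5,50,97]))
```

```text
[ 0.51933292 -0.41238756  0.00792685] [1.03097897e-04 9.99430975e-01 3.37298138e-02 1.19883968e-04] [-0.2108694  -0.02334697 -5.88198147]
508 ((0.522978663444519, -0.41228964924812317), (0.053756218403577805, 0.16879519820213318), 85.91973114013672) [0.02398889 0.0389119  0.04478928]
```

Request:
{"api": "servo_tool", "payload": {"deltas": [[[0,-0.002,0,-0.004,0],[0,-0.001,0,-0.004,0],[0,0,0,-0.003,0],[0,0,0,-0.002,0],[0,0,0,-0.001,0],[0,0,0,0,0],[0,0,0,0,0],[0,0,0,0,0]]]}}

```text
time: 20.8
tool_pos: [0.5161, -0.4127, -0.0061]
tool_rot: [0.0, 0.999, 0.033, 0.0]
contact_force: [-0.4, -0.2, -5.2]
gripper_width: 0.307
grasp_force: 60.7
```

Run:
```python
from h import *
s=manip.state();print(s["tool_pos"],s["contact_force"],s["ft_torque"])
```

```text
[ 0.51606641 -0.41268315 -0.0061173 ] [-0.42017763 -0.24073733 -5.24403748] [ 0.00914754  0.12270073 -0.01742265]
```

Request:
{"api": "servo_tool", "payload": {"deltas": [[[0,0,0,-0.0005,0],[0,0,0,-0.0005,0],[0,0,0,-0.0005,0],[0,0,0,0,0],[0,0,0,0,0],[0,0,0,0,0],[0,0,0,0,0],[0,0,0,0,0]]]}}

```text
time: 21.6
tool_pos: [0.5161, -0.4128, -0.0063]
tool_rot: [0.0, 0.999, 0.033, -0.0]
contact_force: [-4.1, 3.1, 4.4]
gripper_width: 0.303
grasp_force: 61.5
```

Resting on the floor (force reversed). Release and rise.

Request:
{"api": "servo_tool", "payload": {"deltas": [[[33,0,0,0,0],[36,0,0,0,0],[40,0,0,0,0],[45,0,0,0,0],[45,0,0,0.005,0],[45,0,0,0.01,0],[45,0,0,0.02,0],[45,0,0,0.03,0]]]}}

```text
time: 22.4
tool_pos: [0.515, -0.4116, 0.0566]
tool_rot: [-0.001, 0.999, 0.033, -0.001]
contact_force: [0.0, 0.6, -0.6]
gripper_width: 0.448
grasp_force: 0.0
```

Request:
{"api": "servo_tool", "payload": {"deltas": [[[70,-0.002,0.01,0.04,0],[70,-0.009,0.035,0.03,0],[70,-0.009,0.04,0,0],[70,-0.01,0.04,0,0],[70,-0.01,0.04,0,0],[70,-0.01,0.04,0,0],[70,-0.01,0.04,0,0],[70,-0.0095,0.036,0,0]]]}}

```text
time: 23.2
tool_pos: [0.4461, -0.13, 0.1282]
tool_rot: [0.0, 0.999, 0.033, 0.001]
contact_force: [0.8, 0.1, 0.7]
gripper_width: 0.704
grasp_force: 0.0
```

Run:
```python
from h import *
g=get("scene");f=get("wrist");s=manip.state();print(s["time"],s["tool_pos"],s["tool_rot"])
save(f,"w6",k=1.2);save(g,"c6",crop=(50,160,250,300),k=3)
P=cloud(g);m=(P[...,2]>.015)&(P[...,2]<.045)&(P[...,1]<-.37)&(P[...,1]>-.45)&(abs(P[...,0]-.519)<.1)&(g["pixels"].max(2).astype(int)-g["pixels"].min(2)<40)
print(m.sum(),cv2.minAreaRect(P[m][:,:2].astype(np.float32)),np.percentile(P[m][:,2],[5,50,97]))
Q=cloud(f).reshape(-1,3)
for c,h in(((.4466,-.1318),.044),):
    q=Q[(np.hypot(*(Q[:,:2]-c).T)<.03)&(Q[:,2]>h-.005)&(Q[:,2]<h+.006)];print(len(q),cv2.minEnclosingCircle(q[:,:2].astype(np.float32)))
```

```text
23.3 [ 0.44556649 -0.12833438  0.12765465] [-3.09243550e-04  9.99371776e-01  3.54374589e-02  3.80835007e-04]
639 ((0.5191797018051147, -0.41443929076194763), (0.17310433089733124, 0.027266619727015495), 3.9892232418060303) [0.01743083 0.02795525 0.03404367]
1320 ((0.44466543197631836, -0.12918035686016083), 0.018252069130539894)
```

View pics/c6.png

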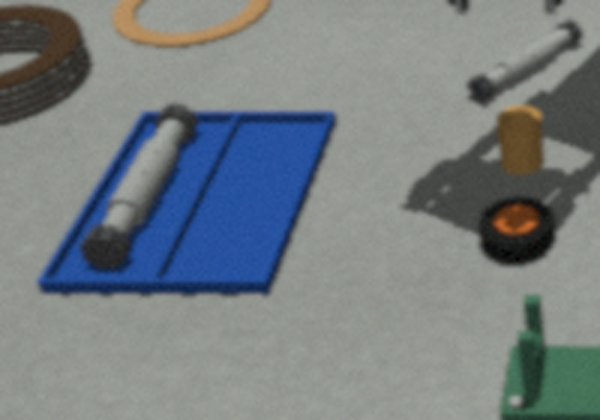

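The shaft lies flat in the far blue lane, from (178,122) to (105,248), clear of the rim and divider. Next is brass bush A at (521,140).

Request:
{"api": "servo_tool", "payload": {"deltas": [[[70,-0.001,0.001,0,0],[70,0,0,-0.02,0],[70,0,0,-0.03,0],[70,0,0,-0.03,0],[70,0,0,-0.025,0],[65,0,0,-0.015,0],[60,0,0,-0.009,0],[55,0,0,-0.002,0]]]}}

```text
time: 24.1
tool_pos: [0.4452, -0.1312, -0.0044]
tool_rot: [-0.0, 0.999, 0.033, -0.001]
contact_force: [0.9, 0.1, -0.5]
gripper_width: 0.55
grasp_force: 0.0
```

Request:
{"api": "servo_tool", "payload": {"deltas": [[[50,0,0,0,0],[45,0,0,0,0],[40,0,0,0,0],[30,0,0,0,0],[15,0,0,0,0],[0,0,0,0,0],[0,0,0,0,0],[0,0,0,0,0]]]}}

```text
time: 24.9
tool_pos: [0.4466, -0.1311, -0.0024]
tool_rot: [0.001, 0.999, 0.033, 0.001]
contact_force: [-1.2, -0.6, 5.8]
gripper_width: 0.409
grasp_force: 59.3
```

Request:
{"api": "servo_tool", "payload": {"deltas": [[[0,0,0,0.005,0],[0,0,0,0.015,0],[0,0,0,0.03,0],[0,0,0,0.03,0],[0,0.005,-0.02,0.01,0],[0,0.01,-0.03,0,0],[0,0.01,-0.03,0,0],[0,0.01,-0.03,0,0]]]}}

```text
time: 25.7
tool_pos: [0.4803, -0.2413, 0.0859]
tool_rot: [-0.0, 0.999, 0.034, -0.0]
contact_force: [1.0, 0.1, -1.9]
gripper_width: 0.407
grasp_force: 60.1
```

Request:
{"api": "servo_tool", "payload": {"deltas": [[[0,0.01,-0.03,0,0],[0,0.01,-0.03,0,0],[0,0.0125,-0.032,0,0],[0,0,0,-0.01,0],[0,0,0,-0.02,0],[0,0,0,-0.02,0],[0,0,0,-0.015,0],[0,0,0,-0.007,0]]]}}

```text
time: 26.5
tool_pos: [0.5114, -0.3309, 0.0116]
tool_rot: [-0.001, 0.999, 0.034, -0.002]
contact_force: [-0.1, 0.5, -1.5]
gripper_width: 0.406
grasp_force: 60.3
```

Run:
```python
from h import *
f=get("scene");s=manip.state();print(s["time"],s["tool_pos"],s["contact_force"],s["gripper_width"],s["grasp_force"])
save(f,"c7",crop=(50,160,190,270),k=4)
```

```text
26.55 [ 0.51134001 -0.33093694  0.01130684] [ 2.57673063e-01 -7.64834063e-04 -2.34515559e+00] 0.4061502749530919 60.294209718704224
```

View pics/c7.png

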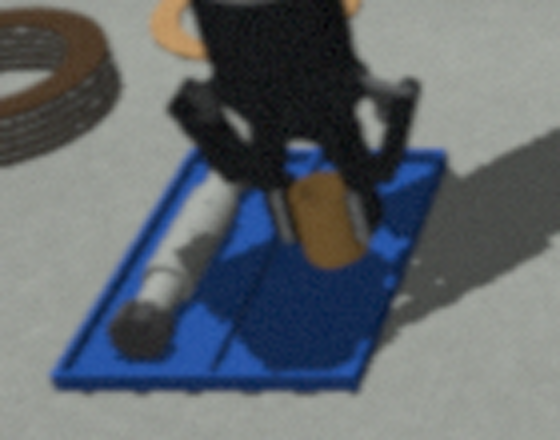

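The bush hangs upright over the near lane at (330,220), and the shaft is clear at left. Lower gently.

Request:
{"api": "servo_tool", "payload": {"deltas": [[[0,0,0,-0.004,0],[0,0,0,-0.004,0],[0,0,0,-0.002,0],[0,0,0,-0.002,0],[0,0,0,-0.001,0],[0,0,0,-0.0005,0],[0,0,0,0,0],[0,0,0,0,0]]]}}

```text
time: 27.35
tool_pos: [0.5131, -0.3327, 0.0017]
tool_rot: [0.0, 0.999, 0.033, 0.0]
contact_force: [-3.0, 2.5, 5.2]
gripper_width: 0.406
grasp_force: 60.7
```

Request:
{"api": "servo_tool", "payload": {"deltas": [[[44,0,0,0,0],[48,0,0,0,0],[52,0,0,0,0],[55,0,0,0,0],[55,0,0,0.01,0],[55,0,0,0.02,0],[55,0,0,0.035,0],[55,0,0,0.045,0]]]}}

```text
time: 28.15
tool_pos: [0.5116, -0.3315, 0.1102]
tool_rot: [-0.001, 0.999, 0.033, -0.002]
contact_force: [0.9, -1.1, 0.1]
gripper_width: 0.552
grasp_force: 0.0
```

Request:
{"api": "servo_tool", "payload": {"deltas": [[[60,0.002,0.03,0.01,0],[60,0.003,0.045,0,0],[60,0.003,0.045,0,0],[60,0.003,0.045,0,0],[60,0.003,0.045,0,0],[60,0.003,0.045,0,0],[60,0.003,0.045,0,0],[60,0.003,0.045,0,0]]]}}

```text
time: 28.95
tool_pos: [0.5361, 0.0142, 0.1218]
tool_rot: [0.0, 0.999, 0.033, 0.001]
contact_force: [0.1, -0.4, -0.6]
gripper_width: 0.603
grasp_force: 0.0
```

Request:
{"api": "servo_tool", "payload": {"deltas": [[[60,0.003,0.045,0,0],[60,0.003,0.045,0,0],[60,0.0025,0.029,0,0],[60,0,0,0,0],[60,0,0,0,0],[60,0,0,0,0],[60,0,0,0,0],[60,0,0,0,0]]]}}

```text
time: 29.75
tool_pos: [0.5445, 0.1304, 0.1207]
tool_rot: [0.0, 0.999, 0.033, -0.0]
contact_force: [0.2, -0.1, -0.2]
gripper_width: 0.596
grasp_force: 0.0
```

Run:
```python
from h import *
g=get("scene");f=get("wrist");s=manip.state();print(s["time"],s["tool_pos"],s["tool_rot"])
im=np.hstack([cv2.resize(g["pixels"][160:300,50:250],None,fx=2.8,fy=2.8)[:392],cv2.resize(f["pixels"],(523,392))])
cv2.imwrite("pics/m8.png",cv2.resize(cv2.cvtColor(im,cv2.COLOR_RGB2BGR),(800,290)))
for n,fr in(("scene",g),("wrist",f)):
  Q=cloud(fr).reshape(-1,3)
  for k,c,h,r in(("blueBush",(.513,-.333),.048,.03),("gear",(.545,.131),.056,.025),("brassB",(.445,.124),.044,.03)):
    q=Q[(np.hypot(*(Q[:,:2]-c).T)<r)&(Q[:,2]>h-.006)&(Q[:,2]<h+.006)]
    if len(q)>10:print(n,k,len(q),cv2.minEnclosingCircle(q[:,:2].astype(np.float32)),q[:,2].mean())
for n in("scene","side"):
  fr=g if n=="scene" else get("side");P=cloud(fr);hsv=cv2.cvtColor(fr["pixels"],cv2.COLOR_RGB2HSV)
  m=((hsv[...,0]<6)|(hsv[...,0]>174))&(hsv[...,1]>180)&(hsv[...,2]>40)&(P[...,2]>.009)&(P[...,2]<.016)&(P[...,1]>.2)&(P[...,1]<.45)&(abs(P[...,0]-.555)<.14)
  print(n,m.sum(),cv2.minAreaRect(P[m][:,:2].astype(np.float32)))
```

```text
29.85 [0.54449794 0.1307091  0.12071758] [ 2.07923852e-05  9.99461326e-01  3.28185472e-02 -1.45997698e-05]
scene blueBush 112 ((0.5140024423599243, -0.33362463116645813), 0.019357863813638687) 0.0465220715651244
scene gear 119 ((0.545401394367218, 0.12974941730499268), 0.016377942636609077) 0.05540625892273568
scene brassB 106 ((0.44567081332206726, 0.12353111803531647), 0.019975977018475533) 0.04248206848030656
wrist gear 1713 ((0.5424697995185852, 0.1322261542081833), 0.015319296158850193) 0.05583166685202637
wrist brassB 1219 ((0.4438776671886444, 0.12603171169757843), 0.01874399743974209) 0.04289939740089965
scene 622 ((0.558489978313446, 0.3200114965438843), (0.21170970797538757, 0.16278059780597687), 0.9490109086036682)
side 182 ((0.5543333292007446, 0.3172869086265564), (0.20638082921504974, 0.16291765868663788), 0.4412817358970642)
```

View pics/m8.png

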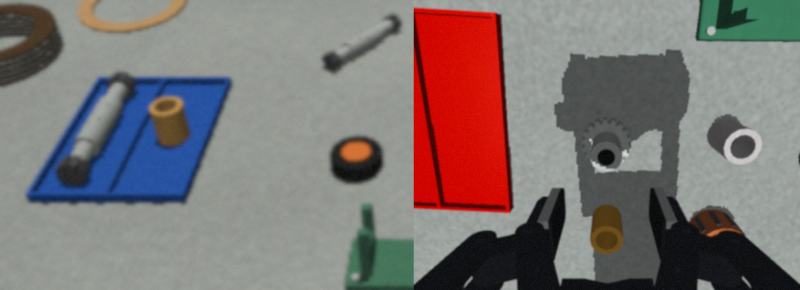

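The left half shows blue done: shaft at (95,130), bush upright at (168,120). The right half shows the gear at (605,155) under the gripper. Descend on the hub.

Request:
{"api": "servo_tool", "payload": {"deltas": [[[60,0,0,-0.015,0],[60,0,0,-0.03,0],[60,0,0,-0.03,0],[60,0,0,-0.02,0],[55,0,0,-0.01,0],[50,0,0,-0.005,0],[45,0,0,-0.002,0],[45,0,0,0,0]]]}}

```text
time: 30.7
tool_pos: [0.5452, 0.1315, 0.0095]
tool_rot: [-0.0, 0.999, 0.033, 0.001]
contact_force: [-0.8, 0.8, 0.6]
gripper_width: 0.449
grasp_force: 0.0
```

Request:
{"api": "servo_tool", "payload": {"deltas": [[[40,0,0,0,0],[35,0,0,0,0],[30,0,0,0,0],[20,0,0,0,0],[10,0,0,0,0],[0,0,0,0,0],[0,0,0,0,0],[0,0,0,0,0]]]}}

```text
time: 31.5
tool_pos: [0.5455, 0.1316, 0.0101]
tool_rot: [-0.0, 0.999, 0.033, 0.001]
contact_force: [-0.2, 0.3, 5.6]
gripper_width: 0.338
grasp_force: 59.1
```

Request:
{"api": "servo_tool", "payload": {"deltas": [[[0,0,0,0.005,0],[0,0,0,0.015,0],[0,0,0,0.025,0],[0,0,0,0.025,0],[0,0.005,0.02,0,0],[0,0.006,0.035,0,0],[0,0.006,0.035,0,0],[0,0.006,0.035,0,0]]]}}

```text
time: 32.3
tool_pos: [0.5671, 0.2574, 0.0789]
tool_rot: [0.0, 0.999, 0.033, -0.0]
contact_force: [1.0, -1.3, -3.8]
gripper_width: 0.332
grasp_force: 59.8
```

Request:
{"api": "servo_tool", "payload": {"deltas": [[[0,0.006,0.035,0,0],[0,0.006,0.035,0,0],[0,0.006,0.033,0,0],[0,0,0,-0.01,0],[0,0,0,-0.02,0],[0,0,0,-0.015,0],[0,0,0,-0.008,0],[0,0,0,0,0]]]}}

```text
time: 33.1
tool_pos: [0.5839, 0.3581, 0.0233]
tool_rot: [0.001, 0.999, 0.033, -0.002]
contact_force: [0.2, 0.8, -3.3]
gripper_width: 0.339
grasp_force: 60.1
```

Run:
```python
from h import *
f=get("scene");s=manip.state();print(s["time"],s["tool_pos"],s["contact_force"],s["gripper_width"],s["grasp_force"])
save(f,"c9",crop=(350,190,490,300),k=4)
```

```text
33.15 [0.58482588 0.35863424 0.02478397] [ 0.27821727  0.36326296 -3.7276097 ] 0.3367576504265158 60.11390805244446
```

View pics/c9.png

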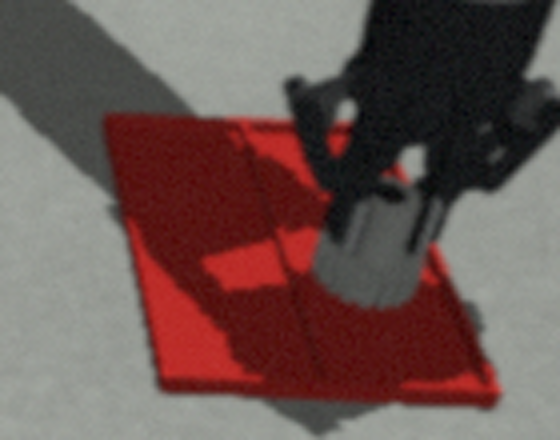

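The gear is over the far red lane, its disc at (370,280) to the right of the divider. Lower gently.

Request:
{"api": "servo_tool", "payload": {"deltas": [[[0,0,0,-0.004,0],[0,0,0,-0.003,0],[0,0,0,-0.002,0],[0,0,0,-0.0015,0],[0,0,0,-0.001,0],[0,0,0,-0.001,0],[0,0,0,0,0],[0,0,0,0,0]]]}}

```text
time: 33.95
tool_pos: [0.5855, 0.3595, 0.0142]
tool_rot: [0.0, 0.999, 0.034, 0.0]
contact_force: [-4.4, -2.7, 5.0]
gripper_width: 0.337
grasp_force: 60.5
```

Request:
{"api": "servo_tool", "payload": {"deltas": [[[36,0,0,0,0],[39,0,0,0,0],[43,0,0,0,0],[46,0,0,0,0],[46,0,0,0.01,0],[46,0,0,0.02,0],[46,0,0,0.035,0],[46,0,0,0.04,0]]]}}

```text
time: 34.75
tool_pos: [0.5845, 0.359, 0.1184]
tool_rot: [0.0, 0.999, 0.033, -0.001]
contact_force: [0.7, 0.3, 0.1]
gripper_width: 0.46
grasp_force: 0.0
```

Request:
{"api": "servo_tool", "payload": {"deltas": [[[60,-0.01,-0.016,0,0],[65,-0.022,-0.036,0,0],[65,-0.022,-0.036,0,0],[65,-0.022,-0.036,0,0],[65,-0.022,-0.036,0,0],[65,-0.022,-0.036,0,0],[65,-0.021,-0.0385,0,0],[65,0,0,0,0]]]}}

```text
time: 35.55
tool_pos: [0.4423, 0.1221, 0.118]
tool_rot: [0.001, 1.0, 0.032, -0.0]
contact_force: [0.5, 1.1, 0.4]
gripper_width: 0.647
grasp_force: 0.0
```

Request:
{"api": "servo_tool", "payload": {"deltas": [[[65,0,0,-0.01,0],[65,0,0,-0.03,0],[65,0,0,-0.03,0],[65,0,0,-0.02,0],[60,0,0,-0.015,0],[60,0,0,-0.008,0],[55,0,0,-0.004,0],[55,0,0,0,0]]]}}

```text
time: 36.35
tool_pos: [0.4447, 0.1254, 0.0011]
tool_rot: [-0.0, 0.999, 0.034, -0.0]
contact_force: [0.7, -0.1, 0.1]
gripper_width: 0.551
grasp_force: 0.0
```

Request:
{"api": "servo_tool", "payload": {"deltas": [[[50,0,0,-0.003,0],[45,0,0,-0.002,0],[40,0,0,0,0],[30,0,0,0,0],[15,0,0,0,0],[0,0,0,0,0],[0,0,0,0,0],[0,0,0,0,0]]]}}

```text
time: 37.15
tool_pos: [0.4451, 0.125, -0.0032]
tool_rot: [-0.0, 0.999, 0.033, 0.001]
contact_force: [0.3, -0.5, 3.7]
gripper_width: 0.404
grasp_force: 59.6
```

Request:
{"api": "servo_tool", "payload": {"deltas": [[[0,0,0,0.005,0],[0,0,0,0.015,0],[0,0,0,0.03,0],[0,0,0,0.03,0],[0,0.01,0.02,0,0],[0,0.018,0.034,0,0],[0,0.018,0.034,0,0],[0,0.018,0.034,0,0]]]}}

```text
time: 37.95
tool_pos: [0.5075, 0.2478, 0.0749]
tool_rot: [0.0, 0.999, 0.033, -0.001]
contact_force: [0.9, -0.2, -3.1]
gripper_width: 0.405
grasp_force: 60.3
```

Request:
{"api": "servo_tool", "payload": {"deltas": [[[0,0.018,0.032,0,0],[0,0,0,-0.01,0],[0,0,0,-0.02,0],[0,0,0,-0.02,0],[0,0,0,-0.01,0],[0,0,0,-0.003,0],[0,0,0,0,0],[0,0,0,0,0]]]}}

```text
time: 38.75
tool_pos: [0.5271, 0.2791, 0.0142]
tool_rot: [-0.0, 0.999, 0.033, 0.001]
contact_force: [0.8, 0.2, -1.8]
gripper_width: 0.403
grasp_force: 60.6
```

Request:
{"api": "servo_tool", "payload": {"deltas": [[[0,0,0,-0.004,0],[0,0,0,-0.003,0],[0,0,0,-0.003,0],[0,0,0,-0.0015,0],[0,0,0,-0.001,0],[0,0,0,-0.0005,0],[0,0,0,0,0],[0,0,0,0,0]]]}}

```text
time: 39.55
tool_pos: [0.5265, 0.279, 0.0008]
tool_rot: [0.0, 0.999, 0.033, -0.0]
contact_force: [-4.5, -1.7, 5.4]
gripper_width: 0.406
grasp_force: 60.8
```

On the floor. Release and rise clear.

Request:
{"api": "servo_tool", "payload": {"deltas": [[[44,0,0,0,0],[48,0,0,0,0],[52,0,0,0,0],[55,0,0,0,0],[55,0,0,0.01,0],[55,0,0,0.02,0],[55,0,0,0.035,0],[55,0,0,0.045,0]]]}}

```text
time: 40.35
tool_pos: [0.5249, 0.2783, 0.1098]
tool_rot: [0.001, 0.999, 0.033, -0.002]
contact_force: [0.5, 0.3, 0.4]
gripper_width: 0.549
grasp_force: 0.0
```

Request:
{"api": "servo_tool", "payload": {"deltas": [[[55,-0.03,-0.03,0.04,0],[55,-0.03,-0.03,0.04,0],[55,-0.02,-0.04,0.02,0],[55,0,-0.04,0,0],[55,0,-0.04,0,0],[55,0,0,0,0],[55,0,0,0,0],[55,0,0,0,0]]]}}

```text
time: 41.15
tool_pos: [0.4551, 0.1081, 0.1991]
tool_rot: [-0.0, 0.999, 0.034, 0.0]
contact_force: [0.4, 0.1, -0.3]
gripper_width: 0.548
grasp_force: 0.0
```

Run:
```python
from h import *
f=get("scene");s=manip.state();print(s["time"],s["tool_pos"],s["contact_force"])
save(f,"c10",crop=(50,160,490,300),k=1.8)
```

```text
41.2 [0.45499431 0.10830926 0.19895439] [-0.48401404  0.87929733  0.67009653]
```

View pics/c10.png

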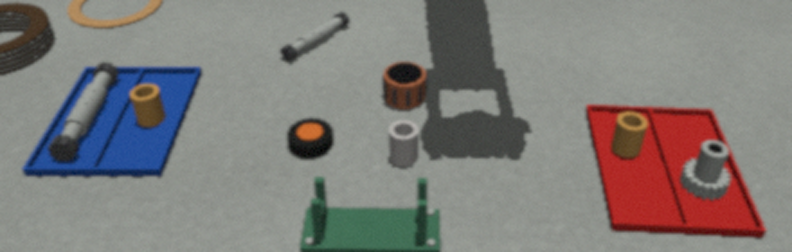

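Both kits are complete: shaft (85,115) and bush (147,105) in blue, bush (630,135) and gear hub up (707,170) in red. The silver bush, drum and seal are unmoved.

```bash
python3 -c "
from plant import manip;print(manip.job_done())"
```

```text
the job is handed in; nothing more can be done
None
```

The job is handed in at about 41 s of the 104 s, with the shaft and one brass bush in the blue tray, the gear (hub up) and the other brass bush in the red, and the silver bush, drum and seal left where they stood; the first grip on the shaft missed, and I set it back in its brackets twice to regrip higher, because the fingertips turned out about 30 mm shorter than stated.

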